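# Check the catches of the lens cases and load the dispatch rack

### The job

Some of the lens cases on the mat only look shut: tug each lid up by its handle to find those whose catch lets go, press such a lid down at its front edge until it snaps and stop there, and squash no lid. Set every case, shut and latched, flat in a lane of the sloped rack, either way round; never carry a case open, tip one over or drop it, and leave the sunglasses and the screwdriver alone.

Things in the scene. Friction and masses are not known exactly. Their poses are not given: they have to be found in the camera images.
- rack_deck (a point): centre of the deck of the fixed dispatch rack, 66 mm above the bench, which may stand left or right; x runs up its 12 degree slope, away from the robot, y across the lanes, z square to the deck. The deck is 214 mm long (x) and 259 mm wide; rails 14 mm high at both sides and along the middle, a stop 22 mm high at the low end, a ledge 12 mm high at the high end
- lane_left (a point): centre of the deck surface of the lane on the deck's +y side, same axes as rack_deck; each lane is 122 mm wide between its rails and takes two cases, one behind the other
- lane_right (a point): centre of the deck surface of the lane on the deck's -y side, likewise
- inbound_mat: thin dark rubber mat, 300 x 340 x 2 mm, fixed, with yellow border lines, on which the cases wait; origin under its centre
- sunglasses: folded black sunglasses, about 46 x 126 x 23 mm, loose; origin under the centre
- screwdriver: red-handled screwdriver, 150 mm, loose, lying on the bench
- case1_mid (a point): lens carry case 1: graphite base 88 (its x) x 110 (y) x 32 mm high, dark blue hinged lid 18 mm high; loose, 0.35 to 0.5 kg in all; the point is the centre of the base, 16 mm above its underside. Its -x side is the front, with the black catch; the hinge runs along the base's rear top edge (44 mm behind the point, 16 mm above it)
- handle1 (a point): centre of the handle bar on lid 1: 12 mm thick (x), 14 mm high, along y, 64 mm free between end posts, 25 mm above the lid, 75 mm above the case's underside, over its middle; axes turn with the lid (x to the hinge). An unlatched lid looks shut (front edge 4 mm high) but lifts freely on a damped hinge; a latched one lifts the whole case
- press1 (a point): press point on top of lid 1, midway along its front edge, 16 mm in from it, 72 mm from the hinge; shut, 34 mm above case1_mid. Loose: 3.3 mm higher; pressed here the catch gives way at about 6 to 7 N after 1 to 1.5 mm and the lid drops shut onto a soft seal. Pressing on squashes the seal at about 4 N per mm: more than 3 mm below shut height harms the lenses
- case2_mid (a point): lens carry case 2: graphite base 88 (its x) x 110 (y) x 32 mm high, orange hinged lid 18 mm high; loose, 0.35 to 0.5 kg in all; the point is the centre of the base, 16 mm above its underside. Front and hinge as case 1. May be absent
- handle2 (a point): centre of the handle bar on lid 2: 12 mm thick (x), 14 mm high, along y, 64 mm free between end posts, 25 mm above the lid, 75 mm above the case's underside, over its middle; axes turn with the lid (x to the hinge)
- press2 (a point): press point on top of lid 2, midway along its front edge, 16 mm in from it, 72 mm from the hinge; shut, 34 mm above case2_mid. Behaves as press1
- case3_mid (a point): lens carry case 3: graphite base 88 (its x) x 110 (y) x 32 mm high, pale grey hinged lid 18 mm high; loose, 0.35 to 0.5 kg in all; the point is the centre of the base, 16 mm above its underside. Front and hinge as case 1. May be absent
- handle3 (a point): centre of the handle bar on lid 3: 12 mm thick (x), 14 mm high, along y, 64 mm free between end posts, 25 mm above the lid, 75 mm above the case's underside, over its middle; axes turn with the lid (x to the hinge)
- press3 (a point): press point on top of lid 3, midway along its front edge, 16 mm in from it, 72 mm from the hinge; shut, 34 mm above case3_mid. Behaves as press1
- case4_mid (a point): lens carry case 4: graphite base 88 (its x) x 110 (y) x 32 mm high, dark red hinged lid 18 mm high; loose, 0.35 to 0.5 kg in all; the point is the centre of the base, 16 mm above its underside. Front and hinge as case 1. May be absent
- handle4 (a point): centre of the handle bar on lid 4: 12 mm thick (x), 14 mm high, along y, 64 mm free between end posts, 25 mm above the lid, 75 mm above the case's underside, over its middle; axes turn with the lid (x to the hinge)
- press4 (a point): press point on top of lid 4, midway along its front edge, 16 mm in from it, 72 mm from the hinge; shut, 34 mm above case4_mid. Behaves as press1
Things that resemble listed ones, but are neither listed nor needed, are in the scene too. Leave any green or pink look-alike of the part that bears case3_mid alone.

How it is judged:
On the way:
1. a loose lid has been found by a tug: raised at least 7 mm above shut height at its press point ((z of press1 in the frame of case1_mid above 0.041 m or z of press2 in the frame of case2_mid above 0.041 m or z of press3 in the frame of case3_mid above 0.041 m or z of press4 in the frame of case4_mid above 0.041 m)), for 0.1 s.
At the end, for the whole second after the job is handed in: Every case present rests on the rack deck between the rails, flat on it within 4 degrees, its centre within 75 mm along and 85 mm across of the deck's centre, at rest and released, its lid latched (press point no more than 1.3 mm above or 3 mm below shut height) (x of case1_mid in the frame of rack_deck between -0.075 and 0.075 m and y of case1_mid in the frame of rack_deck between -0.085 and 0.085 m and z of case1_mid in the frame of rack_deck between 0.012 and 0.021 m and angle between the z axis of each of case1_mid, case2_mid, case3_mid, case4_mid and the z axis of rack_deck, either way round below 0.07 rad and z of press1 in the frame of case1_mid between 0.031 and 0.0353 m and linear speed of each of case1, case2, case3, case4 below 0.02 m/s and x of case2_mid in the frame of rack_deck between -0.075 and 0.075 m and y of case2_mid in the frame of rack_deck between -0.085 and 0.085 m and z of case2_mid in the frame of rack_deck between 0.012 and 0.021 m and z of press2 in the frame of case2_mid between 0.031 and 0.0353 m and x of case3_mid in the frame of rack_deck between -0.075 and 0.075 m and y of case3_mid in the frame of rack_deck between -0.085 and 0.085 m and z of case3_mid in the frame of rack_deck between 0.012 and 0.021 m and z of press3 in the frame of case3_mid between 0.031 and 0.0353 m and x of case4_mid in the frame of rack_deck between -0.075 and 0.075 m and y of case4_mid in the frame of rack_deck between -0.085 and 0.085 m and z of case4_mid in the frame of rack_deck between 0.012 and 0.021 m and z of press4 in the frame of case4_mid between 0.031 and 0.0353 m); the robot touches nothing.
It fails at once if a lid squashed: its press point more than 3 mm below its shut height (z of press1 in the frame of case1_mid below 0.031 m or z of press2 in the frame of case2_mid below 0.031 m or z of press3 in the frame of case3_mid below 0.031 m or z of press4 in the frame of case4_mid below 0.031 m).
It fails at once if a case carried open: base more than 11 cm up and lid more than 12 mm open at the press point ((height (world z) of case1_mid above 0.126 m and z of press1 in the frame of case1_mid above 0.046 m) or (height (world z) of case2_mid above 0.126 m and z of press2 in the frame of case2_mid above 0.046 m) or (height (world z) of case3_mid above 0.126 m and z of press3 in the frame of case3_mid above 0.046 m) or (height (world z) of case4_mid above 0.126 m and z of press4 in the frame of case4_mid above 0.046 m)).
It fails at once if a case tipped over, beyond 60 degrees (angle between any of case1_mid, case2_mid, case3_mid, case4_mid's own z axis and vertical above 1.05 rad).
It fails at once if a case dropped: falling freely faster than 0.9 m/s, some 4 cm ((linear speed of case1 above 0.9 m/s and contact force between the fingers and case1 below 0.05 N) or (linear speed of case2 above 0.9 m/s and contact force between the fingers and case2 below 0.05 N) or (linear speed of case3 above 0.9 m/s and contact force between the fingers and case3 below 0.05 N) or (linear speed of case4 above 0.9 m/s and contact force between the fingers and case4 below 0.05 N)).
It fails at once if the sunglasses or the screwdriver knocked more than 15 mm away (distance of any of sunglasses, screwdriver from where it was at the start of the episode above 0.015 m).
Of case2, case3, case4 only 2 to 3 are there at a start; the rules pass over those that are not, and their reading is None.
At some moment in a run one of case1, case2, case3, case4 may be knocked a few centimetres aside while the robot is not near it.
It also fails if it takes over 210 s, if anything falls off the work surface, if the arm or the gripper's body presses on something with over 40 N, if the wrist force passes 120 N, or if a joint passes its speed limit or range.

### The arm

A 7-joint arm with a two-finger parallel gripper is mounted at the origin on the work surface. World frame = base frame: x ahead of the robot, y to its left, z up, the work surface at z = 0. Lengths are in m, angles in rad, forces in N, time in s.
With the tool pointing down it reaches from about 0.4 to 0.9 m from the base axis. Payload 5.5 kg.
Tool frame: the origin (TCP) lies on the centre line of the jaws, within the pads' length; the fingertips stand 25 mm ahead of it and the grasp point (between the pads) lies 6 mm ahead of it; z points along the fingers, y is the line along which they close (so a half turn about z gives the same grasp; the last joint's range is limited). The gripper opens to 92 mm and grips with 3 to 60 N. Pads are 19 mm wide; open, the fingers measure 130 mm over their backs; the gripper's body (75 mm by 190 mm) begins 47 mm behind the grasp point.
Start: joints at [-0.991, 0.501, -0.427, 1.55, 0.221, 1.138, -0.21], TCP at [0.202, 0.618, 0.252] pointing down, gripper open.
Joint ranges: [-2.88, 2.88], [-0.31, 2.03], [-1.54, 1.56], [0.2, 2.42], [-1.41, 4.55], [0.19, 2.02], [-2.57, 2.57]. Speed limits (rad/s): [2.57, 2.57, 3.14, 3.14, 3.14, 3.14, 3.14].

### API

Orientations are given as a 3x3 rotation matrix whose columns are the frame's x, y, z axes.
In Python, from workcell import arm gives the robot as it stands. Calls block until the motion is done:
- arm.move_to(position, orientation): joint-space move of the TCP to a pose.
- arm.move_l(position, rot=None, v=0.15, threshold=None): straight line of the TCP; rot=None keeps the orientation; v is the mean speed in m/s. With threshold (N) it stops when the force on the tool has changed by that much, and returns True; else False.
- arm.set_joints(angles): joint-space move.
- arm.move_gripper(opening, newtons=None): finger opening in m; newtons is the grip in N (None keeps the last); returns when the fingers have stopped.
- arm.dwell(seconds).
- arm.ik(position, orientation): joint angles nearest the present ones, or None.
- arm.get_obs(): the state.
- arm.grab_frame(name): name is "side" or "top"; returns the picture (384x512x3 uint8, red, green, blue); there is no depth.
- arm.calibration(name): a dict with "fx", "fy", "cx", "cy" (pixels), "dist" ([k1, k2, p1, p2, k3] as OpenCV has them; the pictures are not rectified), "pose" (4x4, takes a point from camera to world coordinates). Camera axes: x right, y down, z forward; pixel columns grow to the right and rows downward; lengths in m; the calibration is good to about 2 mm. A picture is of the moment at which its call begins. calibration takes no time and is no camera call.
A pose or a line that the arm cannot do raises arm.Unreachable and nothing moves.
- arm.sign_off(): hands the job in; it is judged then, once.
The state is a dict: "time": time; "joint_pos": joint angles; "qd": joint speeds; "tau": joint torques, N m; "ee_pos": TCP position; "tool_rot": TCP orientation; "contact_force": force on the tool from outside, world axes, zero at the start; "moment": the same for the moment, N m; "grip_width": finger opening in m; "grasp_force": force on a finger pad.
Only numpy, scipy, OpenCV 4.12 (cv2) and the standard library are available. Lean on these libraries where they do the work, as an engineer would, in place of code of your own. Each camera call takes 0.05 s, during which the arm holds its last target. There are 200 camera calls.

## Working session

There is one attempt and no reset: what is moved stays moved. The work goes in short steps, each a Python script; the robot and the scene stay as the last script left them, time stands still between calls to the robot, and variables do not carry over. Pictures are saved under pics/ and viewed, at most 14 in all, crops included, and the job is handed in when it is done.

```bash
ls; mkdir -p pics; python3 - <<'E'
from workcell import arm
import cv2,numpy as np
np.set_printoptions(precision=4,suppress=True)
for n in ("top","side"):
    f=arm.grab_frame(n); cv2.imwrite(f"pics/{n}0.png",f[:,:,::-1]); c=arm.calibration(n); print(n,c)
print(arm.get_obs())
E
```

```text
pics
top {'fx': 458.58876555007953, 'fy': 458.58876555007953, 'cx': 255.5049562818431, 'cy': 183.74330491181288, 'dist': array([-0.0813,  0.    ,  0.    ,  0.    ,  0.    ]), 'pose': array([[ 0.0094, -0.9841,  0.1775,  0.2997],
       [-0.9999, -0.0073,  0.0123, -0.0088],
       [-0.0108, -0.1776, -0.984 ,  1.4073],
       [ 0.    ,  0.    ,  0.    ,  1.    ]])}
side {'fx': 413.26725716664004, 'fy': 413.26725716664004, 'cx': 262.42723247082057, 'cy': 194.3464880435472, 'dist': array([-0.1393,  0.    ,  0.    ,  0.    ,  0.    ]), 'pose': array([[-0.9446,  0.1814, -0.2736,  0.8032],
       [ 0.328 ,  0.5559, -0.7638,  0.7715],
       [ 0.0136, -0.8112, -0.5846,  0.6677],
       [ 0.    ,  0.    ,  0.    ,  1.    ]])}
{'time': 0.1, 'joint_pos': array([-0.9908,  0.5018, -0.4268,  1.5513,  0.2208,  1.1383, -0.2103]), 'qd': array([ 0.0005, -0.0025, -0.0002, -0.0025, -0.0012,  0.0005,  0.0006]), 'tau': array([ -0.011 , -56.7875,  -5.8385, -27.992 ,  -0.0691,   0.0242,
         0.    ]), 'ee_pos': array([0.2023, 0.6171, 0.2508]), 'tool_rot': array([[-0.9503,  0.3114, -0.0006],
       [ 0.3114,  0.9503, -0.0017],
       [ 0.0001, -0.0018, -1.    ]]), 'contact_force': array([ 0.1091, -0.26  , -0.2047]), 'moment': array([ 0.0614, -0.0004,  0.0245]), 'grasp_force': 0.0, 'grip_width': 0.09198475465849593}
```

View pics/top0.png

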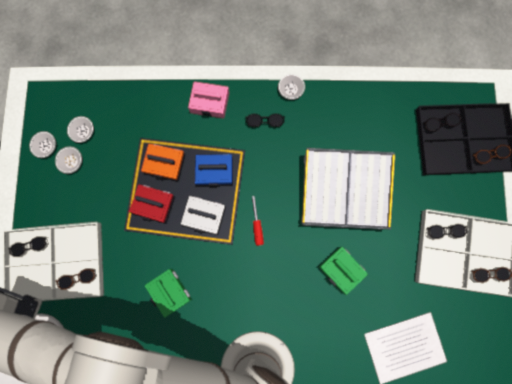

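View pics/side0.png

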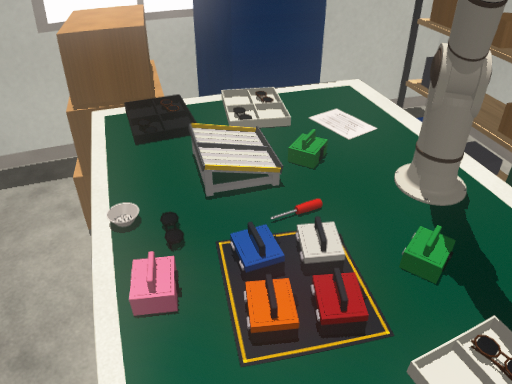

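The top view shows four cases on the mat: orange (163,160), blue (212,168), dark red (151,203) and pale grey (204,214). The rack is at (348,188), the screwdriver at (257,220) and the sunglasses at (265,120). Pink (209,98) and green (167,290), (343,270) are look-alikes. They have the wrong colours and are off the mat, so I'll leave them alone.

```bash
cat > h.py <<'E'
from workcell import arm
import cv2,numpy as np
np.set_printoptions(precision=4,suppress=True)
def ray(n,px):
    c=arm.calibration(n); K=np.array([[c['fx'],0,c['cx']],[0,c['fy'],c['cy']],[0,0,1]])
    u=cv2.undistortPoints(np.float64(px).reshape(-1,1,2),K,c['dist']).reshape(-1,2)
    return c['pose'][:3,3], np.c_[u,np.ones(len(u))]@c['pose'][:3,:3].T
def plane(n,px,z):
    o,d=ray(n,px); return o+d*((z-o[2])/d[:,2])[:,None]
def proj(n,P):
    c=arm.calibration(n); K=np.array([[c['fx'],0,c['cx']],[0,c['fy'],c['cy']],[0,0,1]])
    T=np.linalg.inv(c['pose']); return cv2.projectPoints(np.float64(P).reshape(-1,1,3),cv2.Rodrigues(T[:3,:3])[0],T[:3,3],K,c['dist'])[0].reshape(-1,2)
E
cat > t.py <<'E'
from h import *
f=cv2.imread("pics/top0.png"); s=cv2.imread("pics/side0.png")
cv2.imwrite("pics/c1.png",np.vstack([cv2.resize(f[130:250,120:270],(750,600),interpolation=2)]))
cv2.imwrite("pics/c2.png",cv2.resize(s[215:345,210:390],None,fx=4.4,fy=4.4,interpolation=2))
cv2.imwrite("pics/c3.png",cv2.resize(f[135:245,290:410],None,fx=5,fy=5,interpolation=2))
hsv=cv2.cvtColor(f,cv2.COLOR_BGR2HSV); roi=np.zeros(f.shape[:2],np.uint8); roi[135:240,128:240]=255
H,S,V=cv2.split(hsv); 
M={'blue':(H>100)&(H<130)&(S>120)&(V>80),'orange':(H>7)&(H<18)&(S>150)&(V>150),'grey':(S<60)&(V>150),'red':((H<7)|(H>172))&(S>150)&(V>60)}
for k,m in M.items():
    m=(m*255).astype(np.uint8)&roi; m=cv2.morphologyEx(m,cv2.MORPH_OPEN,np.ones((3,3)))
    m=cv2.morphologyEx(m,cv2.MORPH_CLOSE,np.ones((7,7)))
    c=max(cv2.findContours(m,0,1)[0],key=cv2.contourArea)[:,0]
    P=plane("top",c,.052)[:,:2].astype(np.float32); r=cv2.minAreaRect(P); print(k,c.min(0),c.max(0),r)
E
python3 t.py
```

```text
blue [195 154] [232 183] ((0.5904783010482788, 0.13611790537834167), (0.08985860645771027, 0.11379747837781906), 0.4231368899345398)
orange [142 144] [182 177] ((0.6140429973602295, 0.2942061424255371), (0.11217319965362549, 0.08960149437189102), 77.83805084228516)
grey [182 196] [223 232] ((0.4512624144554138, 0.1652480959892273), (0.11099069565534592, 0.0901278704404831), 75.20449829101562)
red [129 185] [172 221] ((0.4832896292209625, 0.3222360908985138), (0.11410384625196457, 0.09093745052814484), 73.77013397216797)
```

View pics/c1.png

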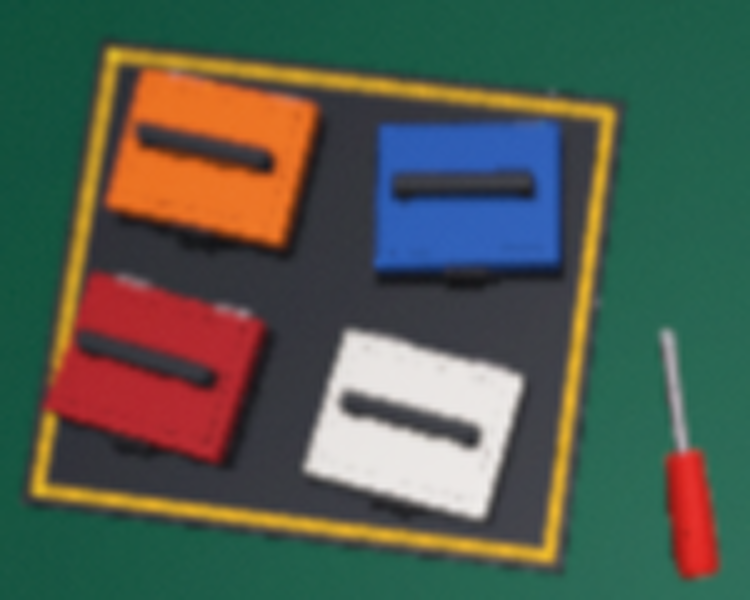

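View pics/c2.png

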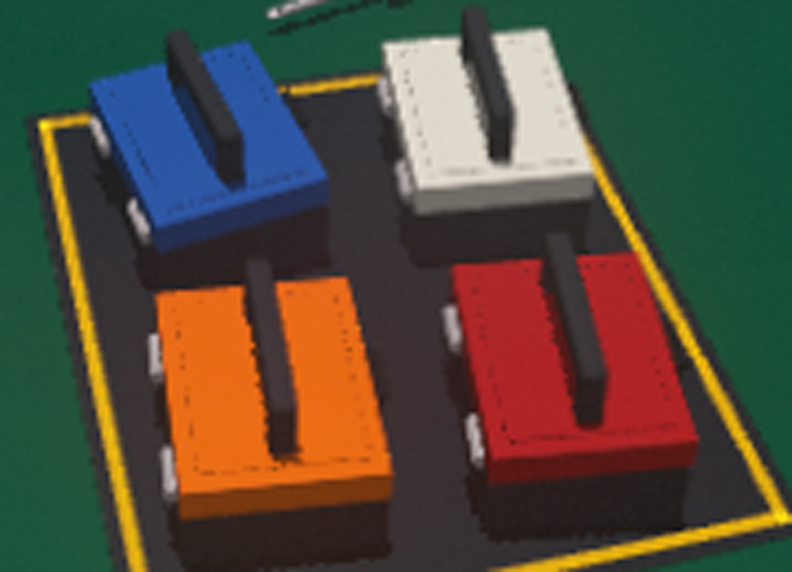

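View pics/c3.png

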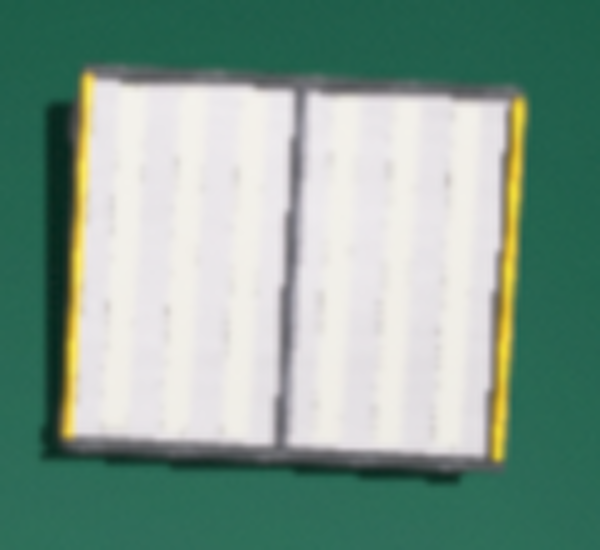

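All four cases are on the mat, so nothing is absent. The black catches are on the robot side (bottom of the crop) and the hinges are on the far side. The rack deck lies between yellow rails that end at about (308,150), (303,223), (394,154) and (390,227). Next I'll measure the rack and check reach.

```bash
cat > r.py <<'E'
from h import *
f=cv2.imread("pics/top0.png"); H,S,V=cv2.split(cv2.cvtColor(f,cv2.COLOR_BGR2HSV))
m=((H>18)&(H<35)&(S>120)&(V>100)).astype(np.uint8); m[:,:285]=0; m[:,410:]=0
n,l,st,ce=cv2.connectedComponentsWithStats(m)
E=[]
for i in range(1,n):
    if st[i,4]<30: continue
    ys,xs=np.nonzero(l==i); p=np.polyfit(ys,xs,1)
    for y in (ys.min()-.5+.5,ys.max()+.5): E.append((np.polyval(p,y),y))
    print(st[i],p)
E=np.array(E); print(E)
# order: per rail top(far), bottom(near)
s=.107*np.sin(np.radians(12)); zc=.066+.014*np.cos(np.radians(12))
P=np.array([plane("top",[e],zc+(s if k%2==0 else -s))[0] for k,e in enumerate(E)])
print(P, np.linalg.norm(P[0]-P[1]),np.linalg.norm(P[2]-P[3]),np.linalg.norm(P[0]-P[2]),np.linalg.norm(P[1]-P[3]))
print("mid",P.mean(0)); 
for a,b in((0,1),(2,3)): d=P[a]-P[b]; print("yaw",np.degrees(np.arctan2(d[1],d[0])))
for a,b in((0,2),(1,3)): d=P[a]-P[b]; print("yaw(y)",np.degrees(np.arctan2(-d[0],d[1])))
print("side px of ends",proj("side",P))
g=cv2.imread("pics/side0.png"); H,S,V=cv2.split(cv2.cvtColor(g,cv2.COLOR_BGR2HSV))
m=((H>18)&(H<35)&(S>120)&(V>100)).astype(np.uint8); m[:,:180]=0; m[190:]=0;m[:115]=0;m[:,290:]=0
n,l,st,ce=cv2.connectedComponentsWithStats(m)
for i in range(1,n):
    if st[i,4]>15:
        ys,xs=np.nonzero(l==i); print(st[i],[(xs[k],ys[k]) for k in (xs.argmin(),xs.argmax())])
E
python3 r.py
```

```text
[302 150   7  73 143] [ -0.0583 315.5092]
[388 155   7  72 214] [ -0.0637 403.2182]
[[306.768  150.    ]
 [302.5431 222.5   ]
 [393.3435 155.    ]
 [388.7884 226.5   ]]
[[ 0.6369 -0.1419  0.1019]
 [ 0.4282 -0.1317  0.0574]
 [ 0.6241 -0.3969  0.1019]
 [ 0.4178 -0.387   0.0574]] 0.21359971315958678 0.2112467512569254 0.25527259287304815 0.2555355822826805
mid [ 0.5267 -0.2644  0.0797]
yaw -2.8018604722594698
yaw -2.731178908113487
yaw(y) -2.8756398788103237
yaw(y) -2.3359777719076353
side px of ends [[204.8383 164.0638]
 [280.2762 167.3836]
 [191.0196 122.5162]
 [255.021  127.4529]]
[191 123  65   9 291] [(np.int64(191), np.int64(123)), (np.int64(255), np.int64(128))]
[205 164  76   8 387] [(np.int64(205), np.int64(165)), (np.int64(280), np.int64(167))]
```

The rack fit is consistent in both views: centre (0.530, -0.264, 0.066), yaw -2.75°. I'll write the motion helpers and tug the blue case first.

```bash
cat >> h.py <<'E'
from scipy.spatial.transform import Rotation as R
def detect(name, n="top"):
    f=cv2.cvtColor(arm.grab_frame("top"),cv2.COLOR_RGB2BGR); H,S,V=cv2.split(cv2.cvtColor(f,cv2.COLOR_BGR2HSV))
    m={'blue':(H>100)&(H<130)&(S>120)&(V>80),'orange':(H>7)&(H<18)&(S>150)&(V>150),'grey':(S<60)&(V>150),'red':((H<7)|(H>172))&(S>150)&(V>60)}[name]
    roi=np.zeros(f.shape[:2],np.uint8); roi[120:255,112:248]=255
    m=(m*255).astype(np.uint8)&roi; m=cv2.morphologyEx(m,2,np.ones((3,3))); m=cv2.morphologyEx(m,3,np.ones((7,7)))
    c=max(cv2.findContours(m,0,1)[0],key=cv2.contourArea)[:,0]
    (x,y),(w,h),a=cv2.minAreaRect(plane("top",c,.052)[:,:2].astype(np.float32))
    if w>h: a-=90
    a=(a+45)%180-45
    return x,y,a,(min(w,h),max(w,h))
def Rcase(yaw): return R.from_euler('z',yaw,degrees=True).as_matrix()
def tool(Rc, across=True):
    "tool pointing along -z of Rc, closing along case x (across) or case y; the nearer half turn"
    z=-Rc[:,2]; y=Rc[:,0] if across else Rc[:,1]
    return [np.c_[np.cross(s*y,z),s*y,z] for s in (1,-1)]
def pick(p,cands,q0=None):
    q0=arm.get_obs()['joint_pos']; b=[]
    for r in cands:
        q=arm.ik(p,r)
        if q is not None: b.append((abs(np.array(q)-q0).max(),r))
    return min(b,key=lambda t:t[0])[1]
def fz(t=.3):
    arm.dwell(t); return arm.get_obs()['contact_force']
HG=.061+.006   # TCP above case mid when gripping (2 mm above bar centre)
def grasp(x,y,yaw,grip=30):
    Rc=Rcase(yaw); p=np.array([x,y,.018+HG]); r=pick(p+[0,0,.1],tool(Rc))
    arm.move_to(p+[0,0,.1],r); arm.move_gripper(.05)
    hit=arm.move_l(p,r,v=.1,threshold=8)
    o=arm.get_obs(); print("grasp pose err",o['ee_pos']-p,"hit",hit,"w")
    arm.move_gripper(.0,grip); print("width",arm.get_obs()['grip_width'])
    return p,r
def tug(x,y,yaw,p,r,deg=10):
    Rc=Rcase(yaw); h=np.array([x,y,.018])+Rc@[.044,0,.016]; f0=fz()
    for d in (deg/2,deg):
        w=R.from_rotvec(Rc[:,1]*np.radians(d)).as_matrix(); arm.move_l(h+w@(p-h),w@r,v=.04)
    f1=fz(.5); print("tug df",f1-f0,"case now",); return f1-f0
def untug(x,y,yaw,p,r,deg=10):
    Rc=Rcase(yaw); h=np.array([x,y,.018])+Rc@[.044,0,.016]
    for d in (deg/2,0):
        w=R.from_rotvec(Rc[:,1]*np.radians(d)).as_matrix(); arm.move_l(h+w@(p-h),w@r,v=.03)
E
python3 - <<'E'
from h import *
for k in('orange','grey','red','blue'): d=detect(k); print(k,d)
x,y,a,_=d
p,r=grasp(x,y,a); tug(x,y,a,p,r)
f=arm.grab_frame("side"); cv2.imwrite("pics/s1.png",cv2.resize(f[100:350,180:430,::-1],(600,600)))
print(arm.get_obs()['time'])
E
```

```text
orange (0.6140429973602295, 0.2942061424255371, -12.161949157714844, (0.08960149437189102, 0.11217319965362549))
grey (0.4512624144554138, 0.1652480959892273, -14.795501708984375, (0.0901278704404831, 0.11099069565534592))
red (0.48332855105400085, 0.322187215089798, -16.303977966308594, (0.09087241441011429, 0.11408185213804245))
blue (0.5904783010482788, 0.13611790537834167, 0.4231368899345398, (0.08985860645771027, 0.11379747837781906))
grasp pose err [0.0006 0.0002 0.0007] hit False w
width 0.011517121691695395
tug df [ 1.5408 -2.6566 -2.6632] case now
6.6583
```

View pics/s1.png

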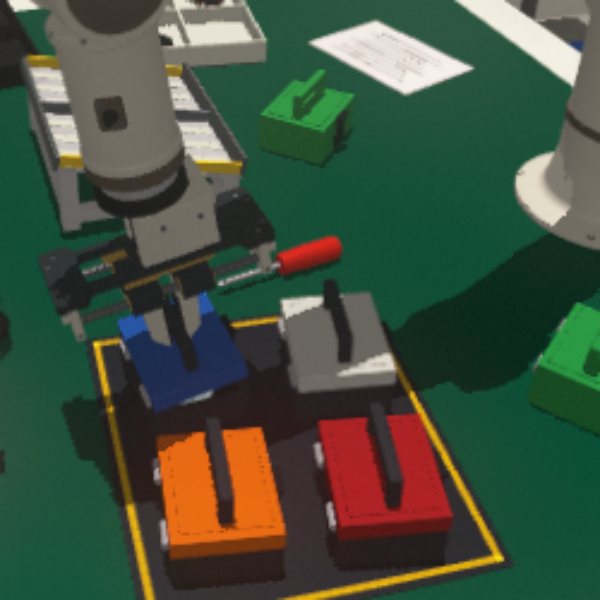

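The blue lid is gripped and tilted, but at this scale I can't tell whether the base followed it. I'll enlarge that area.

```bash
python3 - <<'E'
from h import *
f=arm.grab_frame("side"); cv2.imwrite("pics/s2.png",cv2.resize(f[205:285,205:305,::-1],(800,600),interpolation=2))
E
```

```text
(no output)
```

View pics/s2.png

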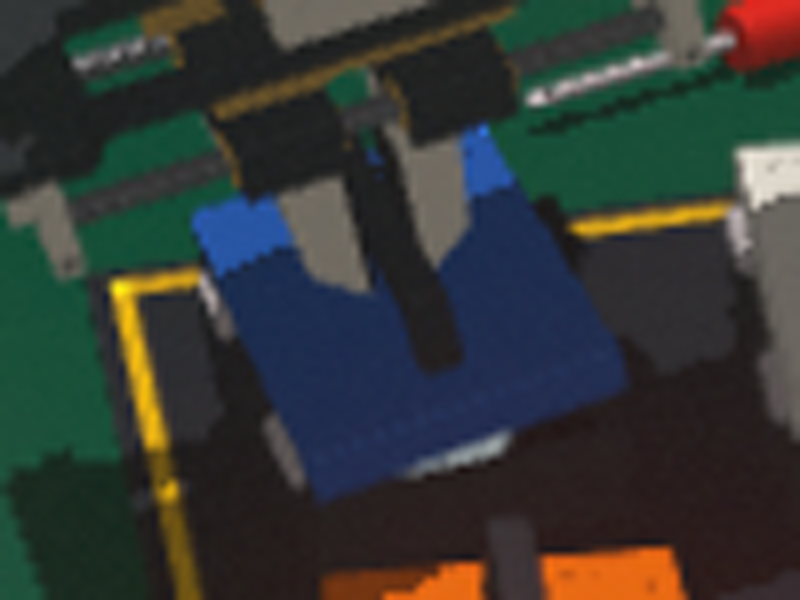

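A pale interior strip shows at (460,455) under the lid edge, and the tug force of 2.7 N is less than a full case's weight, so blue is probably loose. The height at which the press makes contact will settle it.

```bash
cat >> h.py <<'E'
def retreat(up=.05,w=.05):
    arm.move_gripper(w); o=arm.get_obs(); arm.move_l(o['ee_pos']-o['tool_rot'][:,2]*up,v=.15)
def press(x,y,yaw):
    "closed fingertips on the press point, small steps; returns contact tip height, peak"
    arm.move_gripper(0.0,20)
    Rc=Rcase(yaw); b=np.array([x,y,0])+Rc@[-.028,0,0]; r=pick(b+[0,0,.15],tool(Rc,False))
    arm.move_to(b+[0,0,.025+.085],r); arm.move_l(b+[0,0,.025+.060],r,v=.05)
    f0=fz(.4)[2]; z=.060; zc=None; pk=0; log=[]
    while z>.0497:
        z-=.0003; arm.move_l(b+[0,0,.025+z],r,v=.01); o=arm.get_obs()
        f=o['contact_force'][2]-f0; t=o['ee_pos'][2]-.025; log.append((round(t*1e3,2),round(f,2)))
        if f>1 and zc is None: zc=t
        pk=max(pk,f)
        if zc is not None and pk>3.5 and f<pk-2.5: print("SNAP"); break
        if zc is not None and zc<.0535 and f>3: print("already shut?"); break
        if zc is not None and zc-t>.0035: print("depth stop"); break
        if f>9.5: print("force stop"); break
    print("contact",zc,"peak",pk,log[-16:])
    arm.move_l(b+[0,0,.11],r,v=.08)
    return zc,pk
E
python3 - <<'E'
from h import *
x,y,a=0.5904783,0.1361179,0.42314
p=np.array([x,y,.018+HG]); r=pick(p,tool(Rcase(a)))
untug(x,y,a,p,r); print(fz()); retreat(.06); print(detect('blue')); press(x,y,a)
f=arm.grab_frame("side"); cv2.imwrite("pics/s3.png",cv2.resize(f[205:335,205:375,::-1],(785,600),interpolation=2))
print(arm.get_obs()['time'])
E
```

```text
[ 3.3948 -1.832   1.7064]
(0.5937997698783875, 0.09338805824518204, 91.08678138256073, (0.027421735227108, 0.08388879150152206))
SNAP
contact 0.05588488369008383 peak 4.591940445476488 [(np.float64(58.79), np.float64(-0.2)), (np.float64(58.45), np.float64(-0.03)), (np.float64(58.18), np.float64(0.1)), (np.float64(57.89), np.float64(-0.2)), (np.float64(57.58), np.float64(-0.45)), (np.float64(57.28), np.float64(-0.33)), (np.float64(56.97), np.float64(-0.39)), (np.float64(56.68), np.float64(-0.67)), (np.float64(56.4), np.float64(0.01)), (np.float64(56.14), np.float64(0.56)), (np.float64(55.88), np.float64(1.91)), (np.float64(55.64), np.float64(2.55)), (np.float64(55.34), np.float64(4.59)), (np.float64(55.02), np.float64(4.1)), (np.float64(54.58), np.float64(3.97)), (np.float64(54.0), np.float64(-0.49))]
17.6333
```

Blue was loose: contact came at 56 mm, and the lid snapped about 1.5 mm lower. Next I'll re-grasp it, check that the whole case lifts, and carry it to the low slot of the right lane.

```bash
cat >> h.py <<'E'
RR=R.from_euler('z',-2.75,degrees=True).as_matrix()@R.from_euler('y',-12,degrees=True).as_matrix()
RC=np.array([.5296,-.2644,.066])
def lift(p,r):
    f0=fz(.3); arm.move_l(p+[0,0,.02],r,v=.05); f1=fz(.5); print("lift df",f1-f0,"w",arm.get_obs()['grip_width']); return (f1-f0)[2]
def place(p,r,sx,sy):
    "carry the gripped, latched case to deck (sx,sy)"
    arm.move_l(p+[0,0,.15],r,v=.15)
    t=RC+RR@[sx,sy,.016+HG]; n=RR[:,2]
    rt=pick(t+n*.09,tool(RR)); o=arm.get_obs()
    arm.move_to(t+n*.09,rt); arm.move_l(t+n*.02,rt,v=.12); f0=fz(.3)
    hit=arm.move_l(t-n*.003,rt,v=.02,threshold=2.5)
    e=RR.T@(arm.get_obs()['ee_pos']-t); print("placed: hit",hit,"err rack frame",e)
    arm.move_gripper(.03); arm.dwell(.2); o=arm.get_obs(); arm.move_l(o['ee_pos']+n*.08,rt,v=.12)
E
python3 - <<'E'
from h import *
x,y,a=0.5904783,0.1361179,0.42314
# reach check for all slots
for sx in(-.049,.049):
    for sy in(-.0635,.0635):
        t=RC+RR@[sx,sy,.016+HG]; print([arm.ik(t+RR[:,2]*h,q) is not None for h in(0,.09) for q in tool(RR)])
p,r=grasp(x,y,a); lift(p,r)
f=arm.grab_frame("side"); cv2.imwrite("pics/s4.png",cv2.resize(f[205:335,205:375,::-1],(785,600),interpolation=2))
print(arm.get_obs()['time'])
E
```

```text
[True, True, True, True]
[True, True, True, True]
[True, True, True, True]
[True, True, True, True]
grasp pose err [0.0006 0.0001 0.0007] hit False w
width 0.011787563439023813
lift df [-2.6616 -0.2219 -4.4124] w 0.011461781895187576
23.0333
```

View pics/s4.png

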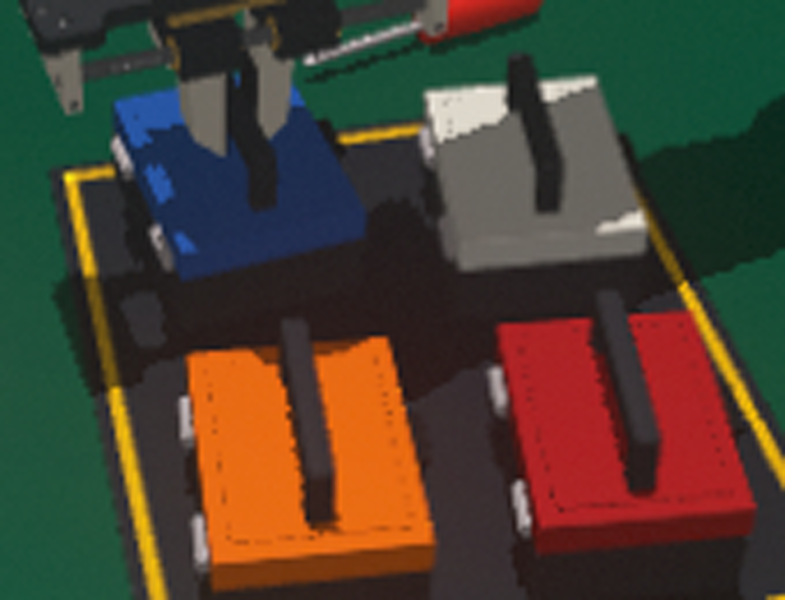

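The whole blue case hangs level and shut, and the 4.4 N lift matches its weight. Placing it now.

```bash
python3 - <<'E'
from h import *
x,y,a=0.5904783,0.1361179,0.42314
p=np.array([x,y,.018+HG]); r=arm.get_obs()['tool_rot']; r=pick(p,tool(Rcase(a)))
place(p,r,-.049,-.0635)
f=arm.grab_frame("side"); cv2.imwrite("pics/s5.png",cv2.resize(f[90:230,170:350,::-1],(771,600),interpolation=2))
for k in('orange','grey','red'): print(k,detect(k))
print(arm.get_obs()['time'])
E
```

```text
placed: hit True err rack frame [-0.0001  0.0001 -0.0001]
orange (0.6140429973602295, 0.2942061424255371, -12.161949157714844, (0.08960149437189102, 0.11217319965362549))
grey (0.4509601294994354, 0.16539627313613892, -14.293594360351562, (0.09010915458202362, 0.11132730543613434))
red (0.48332855105400085, 0.322187215089798, -16.303977966308594, (0.09087241441011429, 0.11408185213804245))
29.525
```

View pics/s5.png

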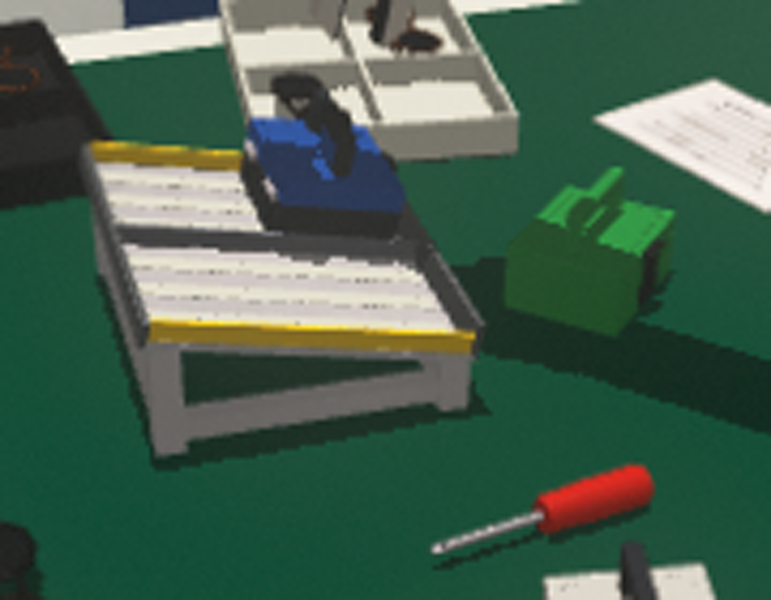

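Blue sits flat in the right lane at the low end. Now orange, through the full sequence with a guard before carrying.

```bash
cat > run.py <<'E'
import sys
from h import *
k,sx,sy=sys.argv[1],float(sys.argv[2]),float(sys.argv[3])
x,y,a,s=detect(k); print(k,x,y,a,s)
if abs(s[0]-.0903)>.004 or abs(s[1]-.112)>.005: sys.exit("bad detection")
p,r=grasp(x,y,a)
if arm.get_obs()['grip_width']<.009: sys.exit("no bar")
tug(x,y,a,p,r); cv2.imwrite(f"pics/tug_{k}.png",arm.grab_frame("side")[:,:,::-1]); untug(x,y,a,p,r); arm.dwell(.3); retreat(.06)
zc,pk=press(x,y,a)
p,r=grasp(x,y,a)
w=lift(p,r); print(arm.get_obs()['time'])
cv2.imwrite(f"pics/lift_{k}.png",arm.grab_frame("side")[:,:,::-1])
if w>-3.2: sys.exit("light: check")
place(p,r,sx,sy)
cv2.imwrite(f"pics/pl_{k}.png",arm.grab_frame("side")[:,:,::-1])
print(arm.get_obs()['time'])
E
python3 run.py orange .049 -.0635
```

```text
orange 0.6138937473297119 0.29417961835861206 -12.027175903320312 (0.08980277925729752, 0.112139992415905)
grasp pose err [0.0007 0.0004 0.0009] hit False w
width 0.011543549518382469
tug df [ 3.1924 -0.3713 -8.3483] case now
already shut?
contact 0.0523898025257253 peak 4.310906290221965 [(np.float64(56.06), np.float64(0.02)), (np.float64(55.78), np.float64(-0.21)), (np.float64(55.46), np.float64(-0.41)), (np.float64(55.19), np.float64(-0.49)), (np.float64(54.85), np.float64(-0.72)), (np.float64(54.59), np.float64(0.13)), (np.float64(54.28), np.float64(-0.08)), (np.float64(53.96), np.float64(-0.45)), (np.float64(53.71), np.float64(-0.32)), (np.float64(53.36), np.float64(-1.09)), (np.float64(53.06), np.float64(-0.45)), (np.float64(52.78), np.float64(-1.05)), (np.float64(52.55), np.float64(-0.08)), (np.float64(52.39), np.float64(1.7)), (np.float64(52.08), np.float64(2.27)), (np.float64(51.77), np.float64(4.31))]
grasp pose err [0.0007 0.0002 0.0008] hit False w
width 0.011764016459865226
lift df [-4.1838  0.9229 -5.1386] w 0.011633178680347602
54.225
placed: hit True err rack frame [-0.      0.0001 -0.0001]
61.0917
```

Orange was latched (tug 8.3 N, contact at shut height) and is now placed. Next, grey.

```bash
python3 run.py grey -.049 .0635
```

```text
grey 0.4512624144554138 0.1652480959892273 -14.795501708984375 (0.0901278704404831, 0.11099069565534592)
grasp pose err [0.0005 0.0001 0.0005] hit False w
width 0.011918570506105841
tug df [ 2.385  -2.4344 -0.1   ] case now
SNAP
contact 0.055840580060358934 peak 4.041420151326375 [(np.float64(58.77), np.float64(0.29)), (np.float64(58.48), np.float64(-1.09)), (np.float64(58.17), np.float64(-1.2)), (np.float64(57.88), np.float64(-0.01)), (np.float64(57.59), np.float64(-1.53)), (np.float64(57.27), np.float64(-0.93)), (np.float64(56.96), np.float64(-0.28)), (np.float64(56.67), np.float64(-0.36)), (np.float64(56.39), np.float64(-0.86)), (np.float64(56.09), np.float64(-0.69)), (np.float64(55.84), np.float64(1.35)), (np.float64(55.58), np.float64(2.66)), (np.float64(55.25), np.float64(4.04)), (np.float64(54.93), np.float64(3.71)), (np.float64(54.48), np.float64(3.07)), (np.float64(54.16), np.float64(-0.66))]
grasp pose err [0.0005 0.0002 0.0005] hit False w
width 0.01153271216849639
lift df [-0.8854  2.207  -5.0457] w 0.011411766409301515
83.05
placed: hit True err rack frame [-0.001   0.0001  0.0002]
89.3583
```

```bash
python3 - <<'E'
import cv2,numpy as np
a=cv2.imread("pics/pl_grey.png") if cv2.haveImageReader("pics/pl_grey.png") else cv2.imread("pics/lift_grey.png")
cv2.imwrite("pics/v1.png",cv2.resize(a[85:360,130:430],(654,600),interpolation=2))
E
```

```text
(no output)
```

View pics/v1.png

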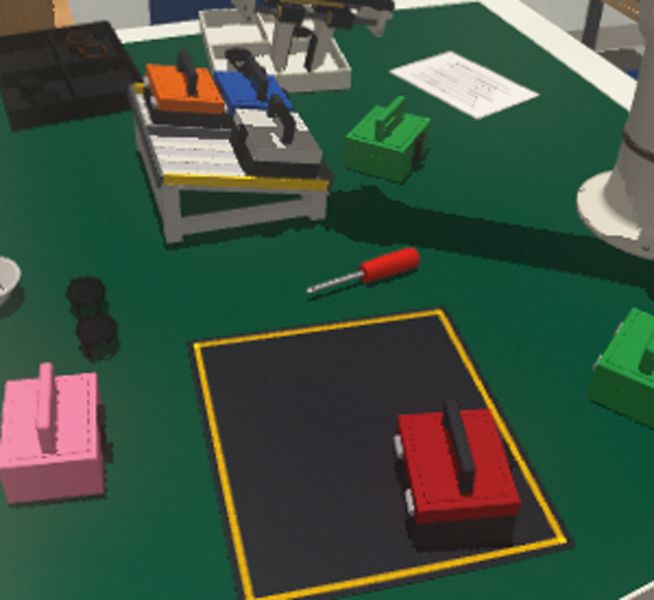

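Grey was loose. It snapped shut, lifted whole (5 N) and is seated low in the left lane beside blue and orange; red waits on the mat at about (458,465).

```bash
python3 run.py red .049 .0635; python3 - <<'E'
from h import *
o=arm.get_obs(); arm.move_l(o['ee_pos']+[0,0,.05])
q=arm.get_obs()['joint_pos'].copy(); q[0]+=.9; arm.set_joints(q)
a=arm.grab_frame("side")[85:190,170:310,::-1]; b=arm.grab_frame("top")[130:240,285:410,::-1]
cv2.imwrite("pics/v2.png",np.hstack([cv2.resize(a,(400,300),interpolation=2),cv2.resize(b,(400,300),interpolation=2)]))
print(arm.get_obs()['time'])
E
```

```text
red 0.48332926630973816 0.322189599275589 -16.303977966308594 (0.09087241441011429, 0.11407683789730072)
grasp pose err [0.0005 0.0003 0.0007] hit False w
width 0.011745814720012066
tug df [ 0.6347 -0.4767 -2.5358] case now
SNAP
contact 0.05563184756332724 peak 4.489254430203586 [(np.float64(58.77), np.float64(-0.82)), (np.float64(58.47), np.float64(-0.45)), (np.float64(58.19), np.float64(-0.81)), (np.float64(57.87), np.float64(-1.79)), (np.float64(57.59), np.float64(-1.33)), (np.float64(57.27), np.float64(-1.39)), (np.float64(56.97), np.float64(-0.9)), (np.float64(56.68), np.float64(-0.95)), (np.float64(56.38), np.float64(-0.47)), (np.float64(56.14), np.float64(-0.56)), (np.float64(55.9), np.float64(-0.18)), (np.float64(55.63), np.float64(2.55)), (np.float64(55.37), np.float64(3.59)), (np.float64(55.05), np.float64(4.49)), (np.float64(54.65), np.float64(2.7)), (np.float64(53.92), np.float64(-1.13))]
grasp pose err [0.0006 0.0003 0.0007] hit False w
width 0.011709350619039344
lift df [-1.1994  0.8714 -4.8222] w 0.011356623629700123
111.3083
placed: hit True err rack frame [-0.0002  0.     -0.    ]
117.85
120.2583
```

View pics/v2.png

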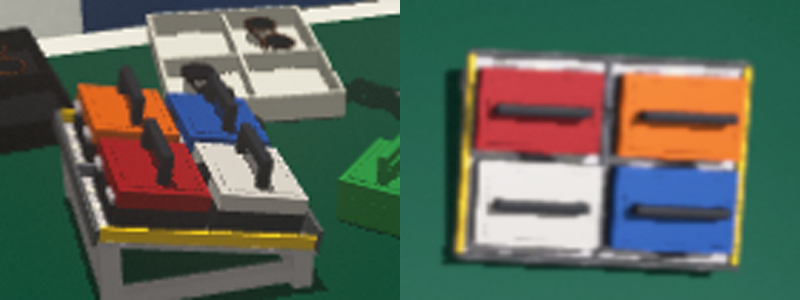

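Both views show all four cases shut and flat, two per lane (red and grey on the left, orange and blue on the right). All four touched down within 0.2 mm of nominal height, and the arm is clear. Handing in.

```bash
python3 -c "
from workcell import arm
print(arm.sign_off())"
```

```text
the job is handed in; nothing more can be done
None
```

I handed the job in at about 120 s of the 210 s allowed, with all four cases latched and flat in the rack: the tugs found blue, grey and red loose and I snapped them shut, orange was already latched, and the sunglasses and screwdriver were left alone; the hand-in returned no verdict.

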